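# Zero the selected reader channel with the blank cell

## Robot

A 6-joint arm with a two-finger parallel gripper is mounted at the origin on the work surface; the furniture and walls round the work are solid. World frame = base frame: x ahead of the robot, y to its left, z up, the work surface at z = 0. Lengths are in m, angles in rad, forces in N, time in s.
With the tool pointing down it reaches from about 0.275 to 0.75 m from the base axis. Payload 10.2 kg.
Tool frame: the origin (TCP) lies on the centre line of the jaws, within the pads' length; the fingertips stand manip.tip_extent ahead of it and the grasp point (between the pads) lies 5 mm behind it (manip.tip_extent is the distance from the TCP to the fingertips, in m); y points along the fingers, z is the direction in which the jaws open and shut, and the axes are right-handed (so a half turn about y gives the same grasp; the last joint's range is limited). The gripper opens to 88 mm and grips with 3 to 60 N. Pads are 18 mm wide; open, the fingers measure 123 mm over their backs; the gripper's body (75 mm by 187 mm) begins 45 mm behind the grasp point.
Start: joints at [-1.377, 0.313, 1.498, -0, 1.331, -0.223], TCP at [0.213, -0.48, 0.253] pointing down, gripper open.
Joint ranges: [-2.94, 2.94], [-0.97, 2.17], [0.19, 2.56], [-1.23, 4.37], [0.02, 3.11], [-2.88, 2.88]. Speed limits (rad/s): [2.39, 2.39, 3.01, 3.14, 3.14, 3.14].

## Interface

Orientations are given as a rotation vector (axis times angle).
In Python, from cell import manip, viewer, workorder gives the robot as it stands. Calls block until the motion is done:
- manip.movep(position, orientation): joint-space move of the TCP to a pose.
- manip.movel(position, attitude=None, vel=0.15): straight line of the TCP; attitude=None keeps the orientation; vel is the mean speed in m/s.
- manip.goto_joints(angles): joint-space move.
- manip.move_gripper(opening): opening from 0.0 (shut) to 1.0 (fully open); the grip force is fixed at half the most; returns when the fingers have stopped.
- manip.pause(seconds).
- manip.solve_ik(position, orientation): joint angles nearest the present ones, or None.
- viewer.grab_frame(name): name is "side" or "top" or "wrist"; returns a dict with "color" (420x560x3 uint8, blue, green, red), "z_map" (420x560 float32, m along the optical axis (not along the pixel's ray), 0 where there is no reading), "intrinsics" (3x3 intrinsics, pixels), "k1" (the pictures are not rectified: a ray, as slopes to the right and down, at radius r is drawn at 1 + k1 r^2 times it, then the intrinsics apply), "R" (3x3) and "t" (3): a world point X has camera coordinates R X + t. Camera axes: x right, y down, z forward; pixel columns grow to the right and rows downward; lengths in m; the calibration is good to about 2 mm. A picture is of the moment at which its call begins.
A pose or a line that the arm cannot do raises manip.PlanningError and nothing moves.
- workorder.finish_job(): hands the job in, once; it reports no verdict.
Trained networks look in the newest picture that a camera, given by its name, has taken for a name from the list of things; names that differ only in an ending like _2 or _b are one class to them, and where a whole thing is asked for, a point or a joint stands for the part that bears it (a point fixed in the world has none). Each returns a list of dicts, best first, with "p" (0 to 1); they miss things now and then, are a little off and sometimes report something else, mostly with a low value. They report only what shows in the picture. A call takes as long as a camera call. They do not tell look-alikes from the thing itself.
- viewer.look_for(camera, name): "uv" ([column, row] in pixels, amid what is visible of it).
- viewer.place_of(camera, name): "uv" ([column, row] in pixels: a listed point, or the origin of a listed thing).
Readings, each from a call of its own:
- manip.current_clock(): time.
- manip.current_joint_pos(): joint angles.
- manip.current_joint_vel(): joint speeds.
- manip.current_effort(): joint torques, N m.
- manip.current_eef_pos(): TCP position.
- manip.current_ee_rot(): TCP orientation.
- manip.current_force(): force on the tool from outside, world axes, zero at the start.
- manip.current_torque(): the same for the moment, N m.
- manip.current_width(): opening from 0.0 (shut) to 1.0 (fully open).
Only numpy, scipy, OpenCV 4.12 (cv2) and the standard library are available. Lean on these libraries where they do the work, as an engineer would, in place of code of your own. Each camera call takes 0.05 s, during which the arm holds its last target.

## Task

Zero the colour reader: take the blank cell (the clear glass one with the white cap) out of the blue rack and put it upright into the reader's well whose ring lamp is lit green, leaving the other two wells alone. The well is press-to-read: push the cell down against the sprung plunger until it is fully home on the hard stop, with a firm push of about 15 N so that the stop carries the load but the glass is not forced, and keep it there steadily for a three-second reading. Finish while still holding it pressed down, for the plunger lifts the cell as soon as the push goes; do not disturb the vials, the bottle or the loose cap.

Things in the scene. Friction and masses are not known exactly. Their poses are not given: they have to be found in the camera images.
- blank_cell: the blank cell: a clear glass round cell with a white screw cap, 62 mm tall; glass body 21.6 mm in diameter up to 52 mm, cap 22 mm in diameter from 52 to 62 mm, 30 g. Origin at the centre of its underside, z along its axis to the cap. It stands upright in one of the three holes of the rack; grip it round the cap from above.
- rack: blue plastic cell rack fixed to the bench, 46 (x) x 150 (y) x 20 mm high, three loose holes 27.5 mm in diameter and 14 mm deep in a row along its y axis at -48, 0 and +48 mm (hole floor 6 mm above the bench). Origin at the centre of its underside. The two other holes hold the vials.
- reader: white and grey bench colour reader, fixed, 136 (x) x 206 (y) x 52 mm high, with a sloped front panel (display and keys) facing its -x. Origin at the centre of its underside. Its flat top, 52 mm above the bench, has three wells in a row along its y axis, each with a ring lamp round its mouth.
- well_left (a point): centre of the mouth of the left well (reader's y = 58 mm, x = 22 mm), at the level of the reader's top; z up. Bore 24.5 mm in diameter with a 3.5 mm wide chamfer at the mouth. The hard stop is the well's flat floor, 26 mm below this point. A sprung plunger (steel pin, 13 mm in diameter) stands 10 mm above that floor, so a cell dropped in rests with its underside 16 mm below this point and must be pushed down 10 mm more.
- well_middle (a point): centre of the mouth of the middle well (reader's y = 0 mm, x = 22 mm), at the level of the reader's top; z up. Bore 24.5 mm in diameter with a 3.5 mm wide chamfer at the mouth. The hard stop is the well's flat floor, 26 mm below this point. A sprung plunger (steel pin, 13 mm in diameter) stands 10 mm above that floor, so a cell dropped in rests with its underside 16 mm below this point and must be pushed down 10 mm more.
- well_right (a point): centre of the mouth of the right well (reader's y = -58 mm, x = 22 mm), at the level of the reader's top; z up. Bore 24.5 mm in diameter with a 3.5 mm wide chamfer at the mouth. The hard stop is the well's flat floor, 26 mm below this point. A sprung plunger (steel pin, 13 mm in diameter) stands 10 mm above that floor, so a cell dropped in rests with its underside 16 mm below this point and must be pushed down 10 mm more.
- plunger_left (a joint): how far the sprung plunger of the left well is pressed down, m: 0 up, 0.010 when a cell stands on the hard stop. The spring pushes up with 3 N at 0, rising evenly to 8 N at 0.010; beyond that the stop takes the load, so 12 to 20 N of push hold the cell surely on the stop.
- plunger_middle (a joint): how far the sprung plunger of the middle well is pressed down, m: 0 up, 0.010 when a cell stands on the hard stop. The spring pushes up with 3 N at 0, rising evenly to 8 N at 0.010; beyond that the stop takes the load, so 12 to 20 N of push hold the cell surely on the stop.
- plunger_right (a joint): how far the sprung plunger of the right well is pressed down, m: 0 up, 0.010 when a cell stands on the hard stop. The spring pushes up with 3 N at 0, rising evenly to 8 N at 0.010; beyond that the stop takes the load, so 12 to 20 N of push hold the cell surely on the stop.
- lamp_lit: the ring lamp that is lit bright green, round the mouth of the well to be used: outer diameter 43 mm, inner 34 mm, 2 mm high, standing on the reader's top. Origin at the centre of its underside, on the well's axis.
- lamp_dark_a: unlit dark ring lamp of the same size, round the mouth of a well that is not in use.
- lamp_dark_b: the other unlit dark ring lamp, same size.
- vial: bystander: white plastic vial with a ribbed cap, 26 mm in diameter, 44 mm tall, standing in a rack hole. Origin at the centre of its underside.
- vial_2: bystander: a second, same white vial in the remaining rack hole.
- bottle_near: bystander: white plastic sample bottle, open, 61 mm in diameter, 128 mm tall, standing loose near the reader. Origin at the centre of its underside.
- cap_blue: bystander: loose blue screw cap, 53 mm in diameter, 16 mm high, lying on the bench. Origin at the centre of its underside.
There are look-alikes about, which are no part of the job. What is shaped like the blank_cell but red is not meant. There is more than one size of the reader; the job needs the larger.

How it is judged:
On the way, in this order (a step that is already met when the one before it is completed fails the run):
1. the blank cell is lifted upright out of the rack, its underside at least 25 mm above the bench (height (world z) of blank_cell above 0.025 m and angle between blank_cell's own z axis and vertical below 0.5 rad and contact force between the fingers and blank_cell above 1 N), for 0.2 s.
2. the cell is kept pressed on the hard stop of the lit well for three seconds (((horizontal distance between lamp_lit and well_left below 0.02 m and value of joint plunger_left above 0.0092 m and horizontal distance between blank_cell and well_left below 0.004 m and z of blank_cell in the frame of well_left below -0.0248 m) or (horizontal distance between lamp_lit and well_middle below 0.02 m and value of joint plunger_middle above 0.0092 m and horizontal distance between blank_cell and well_middle below 0.004 m and z of blank_cell in the frame of well_middle below -0.0248 m) or (horizontal distance between lamp_lit and well_right below 0.02 m and value of joint plunger_right above 0.0092 m and horizontal distance between blank_cell and well_right below 0.004 m and z of blank_cell in the frame of well_right below -0.0248 m)) and angle between blank_cell's own z axis and vertical below 0.08 rad and contact force between the fingers and blank_cell above 2 N and contact force between blank_cell and reader above 8.5 N and linear speed of blank_cell below 0.01 m/s), for 3 s.
At the end, for the whole second after the job is handed in: The fingers still press the blank cell down in the green-lit well: plunger down over 9.2 mm of 10, cell underside 24.8 mm or more below the mouth and within 4 mm of the well axis, upright within 0.08 rad, at rest, pressed with over 8.5 N (the spring takes 8 N, so the stop carries load) (all of step 2); the arm keeps its last pose, push and grip.
It fails at once if the plunger of a well whose lamp is dark is pressed by more than 3 mm ((not (horizontal distance between lamp_lit and well_left below 0.02 m) and value of joint plunger_left above 0.003 m) or (not (horizontal distance between lamp_lit and well_middle below 0.02 m) and value of joint plunger_middle above 0.003 m) or (not (horizontal distance between lamp_lit and well_right below 0.02 m) and value of joint plunger_right above 0.003 m)).
It fails at once if the glass cell is forced: more than 40 N between cell and reader (contact force between blank_cell and reader above 40 N).
It fails at once if a vial, the bottle or the loose cap is moved more than 30 mm or tipped over ((distance of vial from where it was at the start of the episode above 0.03 m or angle between vial's own z axis and vertical above 0.5 rad) or (distance of vial_2 from where it was at the start of the episode above 0.03 m or angle between vial_2's own z axis and vertical above 0.5 rad) or (distance of bottle_near from where it was at the start of the episode above 0.03 m or angle between bottle_near's own z axis and vertical above 0.5 rad) or (distance of cap_blue from where it was at the start of the episode above 0.03 m or angle between cap_blue's own z axis and vertical above 0.5 rad)).
It also fails if it takes over 58 s, if anything falls off the work surface, if the arm or the gripper's body presses on something with over 40 N, if the wrist force passes 120 N, or if a joint passes its speed limit or range.

## Working session

There is one attempt and no reset: what is moved stays moved. The work goes in short steps, each a Python script; the robot and the scene stay as the last script left them, time stands still between calls to the robot, and variables do not carry over. Pictures are saved under pics/ and viewed, and the job is handed in when it is done.

```bash
mkdir -p pics; ls
cat > h.py <<'E'
import numpy as np, cv2
from cell import manip, viewer, workorder
def ray(f,uv):
    K=np.array(f["intrinsics"]);k=float(f["k1"])
    d=cv2.undistortPoints(np.array([[uv]],float),K,np.array([k,0,0,0.]))[0,0]
    R=np.array(f["R"]);t=np.array(f["t"])
    v=R.T@np.array([d[0],d[1],1.]);return -R.T@t, v, 
def atz(f,uv,z):
    c,v=ray(f,uv); return c+v*(z-c[2])/v[2]
def depthpt(f,uv):
    c,v=ray(f,uv);return c+v*float(f["z_map"][int(round(uv[1])),int(round(uv[0]))])
def tri(obs):
    A=np.zeros((3,3));b=np.zeros(3)
    for f,uv in obs:
        c,v=ray(f,uv);v=v/np.linalg.norm(v);P=np.eye(3)-np.outer(v,v);A+=P;b+=P@c
    return np.linalg.solve(A,b)
def proj(f,X):
    K=np.array(f["intrinsics"]);R=np.array(f["R"]);t=np.array(f["t"]).reshape(3)
    r=cv2.Rodrigues(R)[0]
    return cv2.projectPoints(np.array([X],float),r,t,K,np.array([float(f["k1"]),0,0,0.]))[0][0,0]
E
python3 - <<'E'
from h import *
for n in("side","top","wrist"):
    f=viewer.grab_frame(n);cv2.imwrite(f"pics/{n}0.png",f["color"])
    print(n,f["k1"],np.array(f["intrinsics"]).round(1).tolist(),"C",(-np.array(f["R"]).T@np.array(f["t"]).reshape(3)).round(3))
    for o in("blank_cell","rack","reader","lamp_lit","vial","bottle_near","cap_blue"):
        for d in viewer.place_of(n,o)[:4]: 
            print(o,round(d["p"],2),np.round(d["uv"],1), depthpt(f,np.clip(d["uv"],0,[559,419])).round(3))
print(manip.tip_extent,manip.current_clock(),manip.current_ee_rot(),manip.current_force())
E
```

```text
pics
side -0.03527541370095726 [[522.1, 0.0, 277.6], [0.0, 522.1, 207.5], [0.0, 0.0, 1.0]] C [0.337 0.988 1.026]
blank_cell 0.75 [278.5 278.2] [0.428 0.164 0.011]
blank_cell 0.63 [284.7 301.6] [0.405 0.231 0.008]
blank_cell 0.45 [256.3 294.1] [0.474 0.227 0.021]
rack 0.8 [250.3 308.7] [0.482 0.272 0.023]
rack 0.54 [254.7 293.3] [0.479 0.225 0.021]
reader 0.71 [241.7 196.5] [ 0.56  -0.083  0.05 ]
reader 0.68 [330.8 194. ] [ 0.313 -0.136  0.039]
lamp_lit 0.57 [237.4 180.7] [ 0.584 -0.15   0.05 ]
vial 0.72 [250.9 308.2] [0.48  0.273 0.027]
vial 0.61 [243.3 323.2] [0.49  0.32  0.033]
cap_blue 0.64 [297.2 245.1] [0.391 0.053 0.017]
top -0.14627641366606592 [[466.5, 0.0, 283.6], [0.0, 466.5, 206.1], [0.0, 0.0, 1.0]] C [ 0.363 -0.055  1.382]
blank_cell 0.61 [214.1 231.7] [0.419 0.148 0.062]
blank_cell 0.58 [192.8 234. ] [0.413 0.212 0.049]
blank_cell 0.46 [196.6 209.6] [0.484 0.202 0.044]
rack 0.58 [179.9 211.4] [0.478 0.25  0.049]
rack 0.46 [416.7 166.8] [ 0.597 -0.422  0.109]
reader 0.82 [314.1 181. ] [ 0.564 -0.137  0.059]
reader 0.72 [334.3 270. ] [ 0.31  -0.195  0.037]
reader 0.35 [175.8 209.6] [0.483 0.261 0.054]
lamp_lit 0.62 [334.  173.9] [ 0.589 -0.197  0.037]
lamp_lit 0.54 [319.6 173.4] [ 0.587 -0.154  0.053]
vial 0.62 [178.  210.3] [0.482 0.256 0.048]
vial 0.6 [165.5 209.9] [0.485 0.298 0.028]
vial 0.29 [197.6 211.9] [0.478 0.202 0.032]
bottle_near 0.82 [411.4 167.8] [ 0.599 -0.414  0.083]
cap_blue 0.56 [252.  245.8] [0.38  0.043 0.017]
wrist -0.05179238245335496 [[322.4, 0.0, 277.7], [0.0, 322.4, 206.2], [0.0, 0.0, 1.0]] C [ 0.276 -0.45   0.385]
0.014 1.2 [-0.4212228   1.99162183 -1.99169916] [ 1.02350334 -0.65134283 -1.3388589 ]
```

View pics/side0.png

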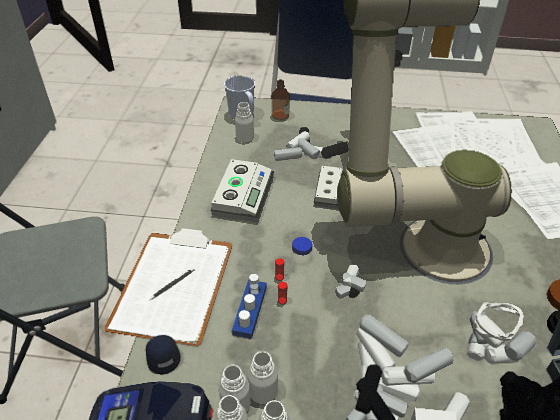

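View pics/top0.png

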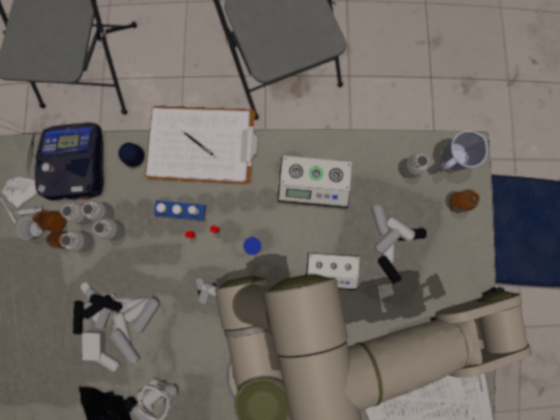

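The blank cell (clear glass) is the rack's reader-side one: side (254,281), top (~195,210). The vials are at side (249,301) and (244,318). The larger reader's green lamp is in its middle well: side (236,182), top (316,173). The red cells are at top (190,234) and (214,229). Next I'll use the wrist camera over the rack from two places.

```bash
cat >> h.py <<'E'
from scipy.spatial.transform import Rotation as Ro
def down(yaw):
    # tool z (jaw direction) = (cos yaw, sin yaw,0), tool y = down
    z=np.array([np.cos(yaw),np.sin(yaw),0]);y=np.array([0,0,-1.]);x=np.cross(y,z)
    return Ro.from_matrix(np.stack([x,y,z],1)).as_rotvec()
E
python3 - <<'E'
from h import *
R=Ro.from_rotvec(manip.current_ee_rot()).as_matrix();print(R.round(2))
f=viewer.grab_frame("wrist");C=-np.array(f["R"]).T@np.array(f["t"]).reshape(3)
print("cam in tool",R.T@(C-manip.current_eef_pos()), "cam R in tool",(R.T@np.array(f["R"]).T).round(2))
for yaw in (0,np.pi,.3,-.3):
    for p in ([.48,.2,.25],[.58,-.14,.25]): print(yaw,p,np.round(manip.solve_ik(p,down(yaw)),2) if manip.solve_ik(p,down(yaw)) is not None else None)
E
```

```text
[[-0.91 -0.    0.4 ]
 [-0.4  -0.   -0.91]
 [ 0.   -1.    0.  ]]
cam in tool [-0.0704189  -0.13185951 -0.00167621] cam R in tool [[ 0.    0.96  0.27]
 [ 0.   -0.27  0.96]
 [ 1.   -0.   -0.  ]]
0 [0.48, 0.2, 0.25] [0.17 0.3  1.52 0.   1.32 0.17]
0 [0.58, -0.14, 0.25] [-0.43  0.47  1.27  0.    1.4  -0.43]
3.141592653589793 [0.48, 0.2, 0.25] None
3.141592653589793 [0.58, -0.14, 0.25] [-0.43  0.47  1.27 -0.    1.4   2.71]
0.3 [0.48, 0.2, 0.25] [ 0.17  0.3   1.52 -0.    1.32 -0.13]
0.3 [0.58, -0.14, 0.25] [-0.43  0.47  1.27 -0.    1.4  -0.73]
-0.3 [0.48, 0.2, 0.25] [ 0.17  0.3   1.52 -0.    1.32  0.47]
-0.3 [0.58, -0.14, 0.25] [-0.43  0.47  1.27 -0.    1.4  -0.13]
```

Run:
```python
from h import *
manip.movep([.47,.22,.27],down(0))
f=viewer.grab_frame("wrist");cv2.imwrite("pics/w1.png",f["color"])
np.save("w1.npy",f,allow_pickle=True)
for o in("blank_cell","rack","vial"):
    for d in viewer.place_of("wrist",o)[:4]: print(o,round(d["p"],2),np.round(d["uv"],1), depthpt(f,np.clip(d["uv"],0,[559,419])).round(3))
manip.movel([.44,.14,.22],vel=.25)
f=viewer.grab_frame("wrist");cv2.imwrite("pics/w2.png",f["color"])
np.save("w2.npy",f,allow_pickle=True)
for o in("blank_cell","rack","vial"):
    for d in viewer.place_of("wrist",o)[:4]: print(o,round(d["p"],2),np.round(d["uv"],1), depthpt(f,np.clip(d["uv"],0,[559,419])).round(3))
print(manip.current_clock())
```

```text
blank_cell 0.79 [289.  176.8] [0.483 0.225 0.047]
blank_cell 0.66 [232.3 170. ] [0.421 0.234 0.051]
blank_cell 0.66 [242. 224.] [0.427 0.164 0.03 ]
rack 0.65 [293.  142.1] [0.487 0.264 0.05 ]
vial 0.71 [295.4 102.2] [0.489 0.305 0.051]
vial 0.64 [288.7 138.7] [0.482 0.267 0.05 ]
blank_cell 0.78 [317.1 111.3] [0.475 0.216 0.068]
blank_cell 0.71 [253.8 100.2] [0.421 0.225 0.062]
blank_cell 0.65 [263.7 167.8] [0.428 0.165 0.052]
rack 0.64 [324.3  68.8] [0.482 0.252 0.05 ]
vial 0.85 [331.1  15.2] [0.488 0.298 0.042]
vial 0.59 [322.1  61.1] [0.48  0.259 0.05 ]
4.8333
```

View pics/w1.png

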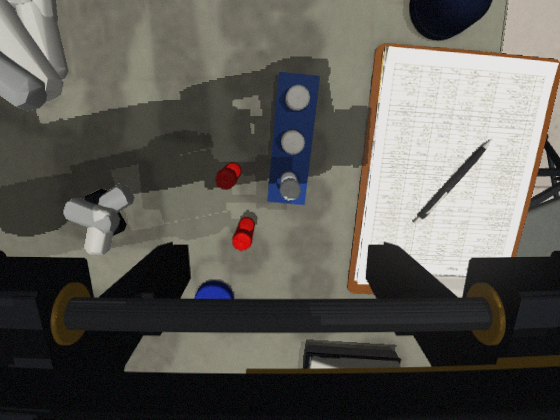

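View pics/w2.png

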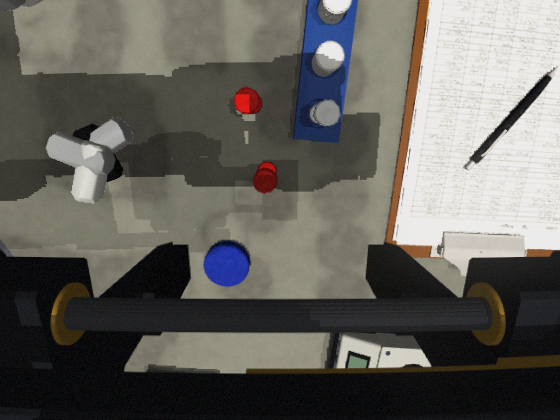

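Run:
```python
import cv2,numpy as np
a=cv2.imread("pics/w1.png")[70:220,240:340];b=cv2.imread("pics/w2.png")[70:150,280:360]
a=cv2.resize(a,(400,600),interpolation=cv2.INTER_NEAREST);b=cv2.resize(b,(400,400),interpolation=cv2.INTER_NEAREST)
o=np.zeros((600,800,3),np.uint8);o[:,:400]=a;o[:400,400:]=b;cv2.imwrite("pics/z1.png",o)
```

```text
(no output)
```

View pics/z1.png

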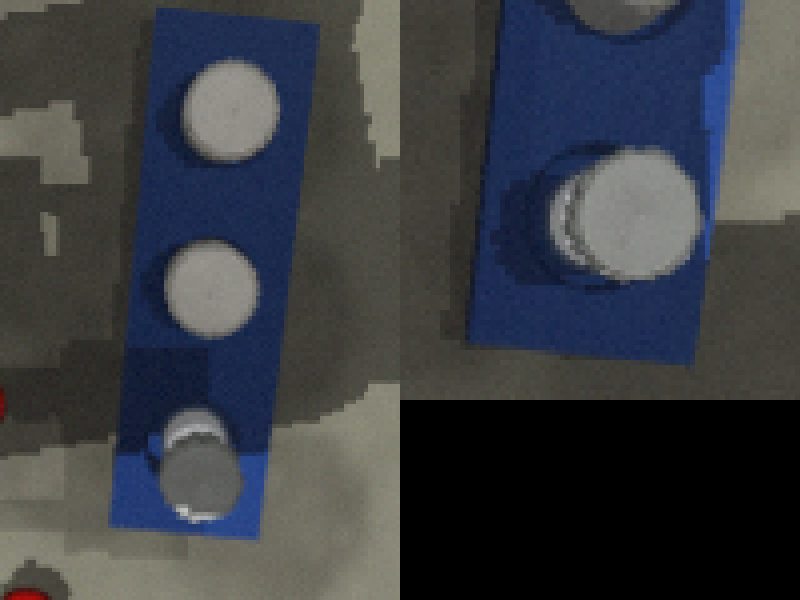

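Run:
```python
from h import *
f1=np.load("w1.npy",allow_pickle=True).item();f2=np.load("w2.npy",allow_pickle=True).item()
u1=(290.2,189.5);u2=(327.6,113)
print("tri",tri([(f1,u1),(f2,u2)]),atz(f1,u1,.068),atz(f2,u2,.068), depthpt(f1,u1),depthpt(f2,u2))
c=[(240+157/4,70+8/4),(240+320/4,70+24/4),(240+260/4,70+540/4),(240+110/4,70+525/4)]
P=np.array([atz(f1,x,.02) for x in c]);print(P.round(4),P.mean(0), [np.degrees(np.arctan2(*(P[i]-P[j])[[1,0]])) for i,j in((1,0),(2,3),(0,3),(1,2))])
for u in((240+231/4,70+110/4),(240+211/4,70+288/4)): print("vial",atz(f1,u,.05))
print("hole cell w2",depthpt(f2,(300,100)))
```

```text
tri [0.48408858 0.21452135 0.06418092] [0.48371507 0.21549565 0.068     ] [0.48373938 0.21437941 0.068     ] [0.48377744 0.21513769 0.06641342] [0.48417682 0.21440746 0.06510068]
[[0.4723 0.3384 0.02  ]
 [0.5177 0.3343 0.02  ]
 [0.504  0.1851 0.02  ]
 [0.4579 0.19   0.02  ]] [0.48799796 0.26195065 0.02      ] [np.float64(-5.217125250207618), np.float64(-5.980138515801278), np.float64(84.45811575806333), np.float64(84.723898696555)]
vial [0.49145916 0.30959553 0.05      ]
vial [0.4867108  0.26376757 0.05      ]
hole cell w2 [0.46327698 0.22723103 0.01968985]
```

Cap top triangulates to about (0.484, 0.215, 0.065), and the rack is yawed about -5.4°. The two views agree with the text's 68 mm cap height to within about 3 mm. Grasping now.

Run:
```python
from h import *
yaw=np.radians(-5.4);q=down(yaw)
manip.move_gripper(0.5)
manip.movep([.484,.2146,.15],q)
manip.movel([.484,.2146,.058],vel=.1)
print(manip.current_eef_pos(),manip.current_force())
manip.move_gripper(0.0);print("w",manip.current_width()*88,manip.current_force())
manip.movel([.484,.2146,.20],vel=.1)
print("w",manip.current_width()*88,manip.current_force(),manip.current_clock())
for n in("side","wrist"):
    f=viewer.grab_frame(n);cv2.imwrite(f"pics/g_{n}.png",f["color"] if n=="wrist" else cv2.resize(f["color"][150:350,150:350],(600,600)))
```

```text
[0.48436058 0.21462961 0.05862431] [ 0.71124365 -0.88304351  0.11995173]
w 20.84006622795801 [ 0.10753073 -0.17669203  2.3110832 ]
w 20.53049743771505 [-0.25521514  0.01525434 -0.60895288] 9.25
```

View pics/g_side.png

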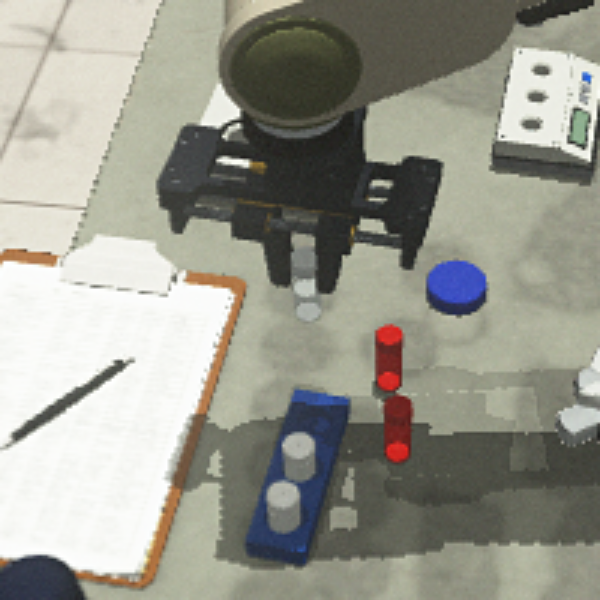

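View pics/g_wrist.png

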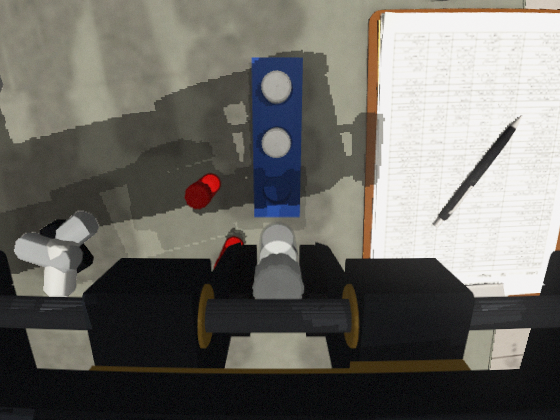

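Side view: the cell is clamped by the cap and hangs straight (~(305,280) in the crop). The vials are undisturbed. Next, the lamp from two wrist positions.

Run:
```python
from h import *
q=down(np.radians(-5.4))
manip.movep([.58,-.20,.22],q)
for i,p in enumerate(([.58,-.20,.22],[.56,-.24,.20])):
    if i: manip.movel(p,vel=.2)
    f=viewer.grab_frame("wrist");np.save(f"r{i}.npy",f,allow_pickle=True);cv2.imwrite(f"pics/r{i}.png",f["color"])
    for o in ("lamp_lit","lamp_dark_a","well_left","well_middle","well_right"):
        for d in viewer.place_of("wrist",o)[:3]: print(i,o,round(d["p"],2),np.round(d["uv"],1), atz(f,d["uv"],.052).round(4))
    h=cv2.cvtColor(f["color"],cv2.COLOR_BGR2HSV)
    m=cv2.inRange(h,(45,120,80),(85,255,255));n,l,s,c=cv2.connectedComponentsWithStats(m)
    for k in range(1,n):
        if s[k,4]>40:
            pts=cv2.findNonZero((l==k).astype(np.uint8)); e=cv2.fitEllipse(cv2.convexHull(pts));print(s[k],c[k],e)
            print(atz(f,e[0],.054))
print(manip.current_clock())
```

```text
0 lamp_lit 0.55 [280.3 191. ] [ 0.5829 -0.1967  0.052 ]
0 lamp_dark_a 0.94 [278.  191.5] [ 0.5807 -0.197   0.052 ]
0 well_left 0.57 [ 27.5 165.5] [ 0.3424 -0.1484  0.052 ]
0 well_left 0.56 [283.6  60.1] [ 0.5963 -0.0812  0.052 ]
0 well_middle 0.83 [ 32.5 203.1] [ 0.3364 -0.1856  0.052 ]
0 well_middle 0.68 [280.3 127.3] [ 0.5883 -0.1377  0.052 ]
0 well_middle 0.35 [319.5 352.8] [ 0.6098 -0.386   0.052 ]
0 well_right 0.91 [ 39.9 243.4] [ 0.3312 -0.2284  0.052 ]
0 well_right 0.86 [280.8 195. ] [ 0.583  -0.2007  0.052 ]
[260 106  47  48 704] [283.13778409 129.37215909] ((283.0510559082031, 129.52813720703125), (46.95920181274414, 48.079444885253906), 5.358604431152344)
[ 0.59056304 -0.13986741  0.054     ]
1 well_left 0.76 [ 21.4 120.8] [ 0.3442 -0.149   0.052 ]
1 well_middle 0.96 [302.5  74.2] [ 0.5899 -0.1379  0.052 ]
1 well_middle 0.96 [ 23.9 166.4] [ 0.3348 -0.1883  0.052 ]
1 well_right 0.88 [ 35.2 209.8] [ 0.3335 -0.2291  0.052 ]
1 well_right 0.78 [297.7 147.9] [ 0.5812 -0.1971  0.052 ]
[277  49  54  56 886] [303.68623025  76.31715576] ((303.58135986328125, 76.55448913574219), (52.659690856933594, 55.02037048339844), 7.621369361877441)
[ 0.59047795 -0.14005257  0.054     ]
11.9083
```

View pics/r0.png

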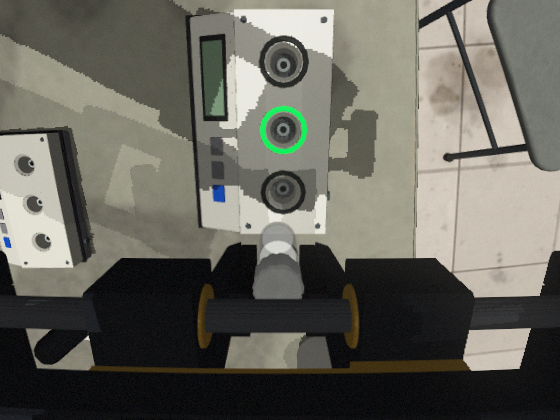

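View pics/r1.png

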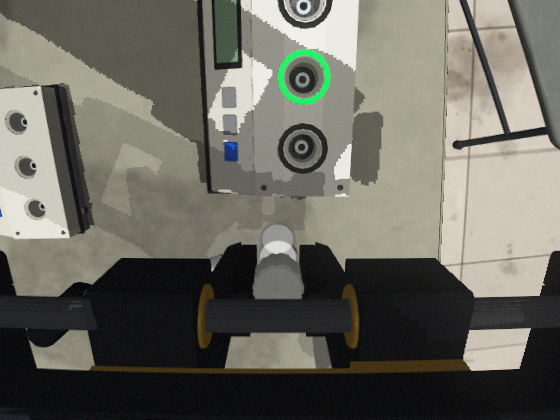

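Run:
```python
from h import *
f0=np.load("r0.npy",allow_pickle=True).item();f=np.load("r1.npy",allow_pickle=True).item()
print("tri",tri([(f0,(283.05,129.5)),(f,(303.6,76.5))]))
for k,g in((0,f0),(1,f)):
  im=cv2.resize(g["color"][200:320,200:360],(800,600),interpolation=cv2.INTER_NEAREST)
  p=np.array(manip.current_eef_pos())
  if k==0: p=np.array([.58,-.2,.22])
  for dz,r,col in((-.052,.0108,(0,0,255)),(0,.0108,(0,255,255)),(0.010,.011,(255,0,0))):
    q=np.array([(proj(g,p+[r*np.cos(a),r*np.sin(a),dz])-[200,200])*5 for a in np.linspace(0,6.28,60)])
    cv2.polylines(im,[q.astype(int)],True,col,1)
  cv2.imwrite(f"pics/zr{k}.png",im)
print(p,manip.current_clock())
```

```text
tri [ 0.590585   -0.13989111  0.05288317]
[ 0.56036959 -0.23946796  0.20034518] 11.9083
```

View pics/zr1.png

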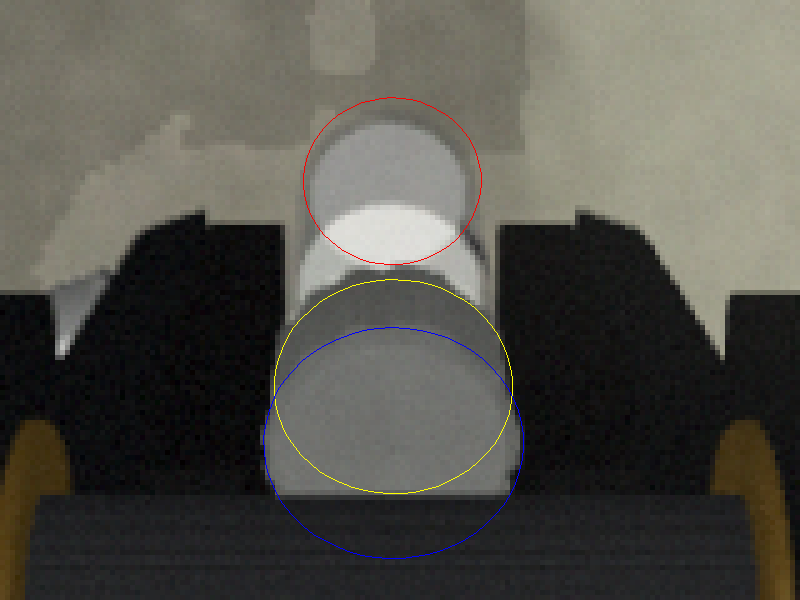

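Both views agree: the lamp is at (0.5906, -0.1399), height 0.053. The overlay (predicted red circle about (392,182), observed base about (388,190)) shows the held cell centred on the tool axis within about 1 mm and upright. Lowering in force-watched steps.

Run:
```python
from h import *
q=down(np.radians(-5.4));X,Y=.5905,-.1400
manip.movel([.58,-.2,.22],vel=.2)
manip.movel([X,Y,.135],q,vel=.12)
manip.pause(.3)
F0=np.mean([manip.current_force() for _ in range(5)],0);print("F0",F0,manip.current_eef_pos())
for z in np.r_[.112,np.arange(.108,.0859,-.002)]:
    manip.movel([X,Y,z],vel=.04);F=np.array(manip.current_force())-F0
    print(round(z,4),np.round(manip.current_eef_pos(),4),F.round(2),round(manip.current_clock(),2))
    if abs(F[2])>7 or np.hypot(F[0],F[1])>6: print("stop");break
f=viewer.grab_frame("wrist");cv2.imwrite("pics/i1.png",f["color"])
f=viewer.grab_frame("side");cv2.imwrite("pics/i2.png",cv2.resize(f["color"][120:270,150:350],(800,600)))
```

```text
F0 [-0.18894678  0.50266604 -0.29757223] [ 0.59054638 -0.1402334   0.1352855 ]
0.112 [ 0.5906 -0.14    0.1121] [-0.33 -0.86  1.26] 14.35
0.108 [ 0.5904 -0.14    0.1078] [ 0.6  -0.4  -0.13] 14.6
0.106 [ 0.5905 -0.14    0.1059] [ 0.14 -0.17 -0.5 ] 14.85
0.104 [ 0.5904 -0.14    0.1039] [ 0.03 -0.93  0.19] 15.1
0.102 [ 0.5905 -0.14    0.1019] [ 0.15 -1.05 -0.13] 15.35
0.1 [ 0.5904 -0.14    0.0999] [-0.68 -1.62 -0.56] 15.6
0.098 [ 0.5904 -0.14    0.0979] [0.43 0.1  0.15] 15.85
0.096 [ 0.5904 -0.1399  0.0958] [-0.24 -0.81 -0.26] 16.1
0.094 [ 0.5904 -0.14    0.0939] [ 0.93 -1.36  1.01] 16.35
0.092 [ 0.5904 -0.14    0.0919] [-0.06 -0.06  0.07] 16.6
0.09 [ 0.5904 -0.14    0.0898] [ 0.5  -0.31  0.09] 16.85
0.088 [ 0.5907 -0.1401  0.0882] [ 0.38 -0.86  0.61] 17.1
0.086 [ 0.5906 -0.1401  0.0862] [ 0.27 -1.46  3.5 ] 17.35
```

View pics/i1.png

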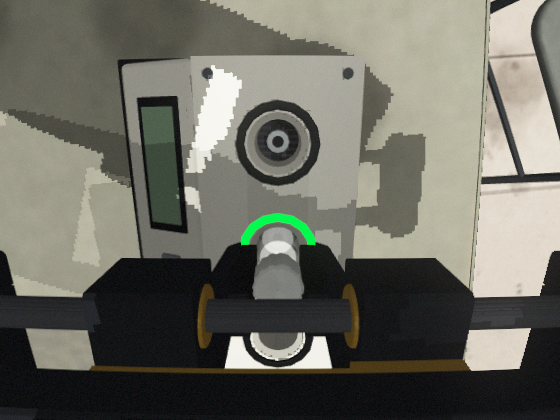

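View pics/i2.png

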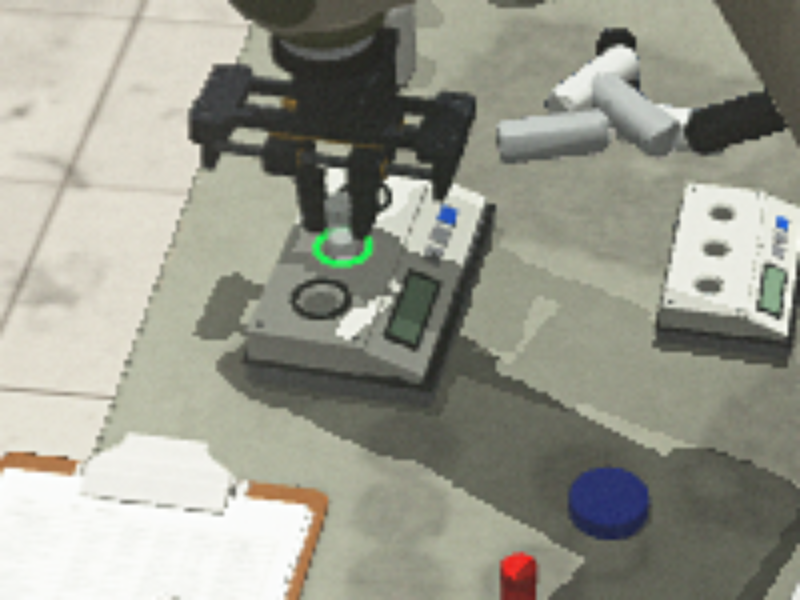

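The cell is inside the green-lit well and the plunger has been met (3.5 N at TCP z = 0.0862). Pressing on in small steps with averaged force.

```bash
cat >> h.py <<'E'
F0=np.array([-0.19,0.0,-0.1])
def fz(n=8):
    v=[]
    for _ in range(n): v.append(manip.current_force()); manip.pause(.02)
    return np.mean(v,0)-F0
E
python3 - <<'E'
from h import *
X,Y=.5905,-.1400;z=.085
while z>.072:
    manip.movel([X,Y,z],vel=.02);F=fz()
    e=manip.current_eef_pos()
    print(round(z,4),np.round(e,4),F.round(2),round(manip.current_width()*88,2),round(manip.current_clock(),2))
    if F[2]>13: break
    z-=.001 if z>.0795 else .0004
E
```

```text
0.085 [ 0.5906 -0.14    0.0851] [ 1.03 -0.33  3.84] 20.64 17.83
0.084 [ 0.5906 -0.14    0.0841] [ 1.35 -0.26  4.35] 20.81 18.22
0.083 [ 0.5906 -0.14    0.0831] [ 1.65 -0.35  4.93] 21.07 18.6
0.082 [ 0.5906 -0.14    0.0821] [ 1.14 -0.43  5.31] 20.76 18.98
0.081 [ 0.5906 -0.14    0.0812] [ 1.24 -0.28  5.66] 21.01 19.37
0.08 [ 0.5906 -0.14    0.0802] [0.84 0.13 6.39] 20.66 19.75
0.079 [ 0.5906 -0.14    0.0793] [ 0.87 -0.36  6.49] 20.65 20.13
0.0786 [ 0.5906 -0.14    0.0789] [ 0.73 -0.23  6.96] 20.57 20.52
0.0782 [ 0.5906 -0.1401  0.0786] [0.88 0.19 7.09] 20.8 20.9
0.0778 [ 0.5906 -0.1401  0.0782] [ 0.69 -0.19  7.21] 21.16 21.28
0.0774 [ 0.5907 -0.1401  0.0781] [0.27 0.5  9.36] 20.74 21.67
0.077 [ 0.5907 -0.1401  0.0781] [-1.04  0.4  12.57] 20.75 22.05
0.0766 [ 0.5908 -0.1402  0.078 ] [-2.15  0.55 15.41] 20.67 22.43
```

The hard stop shows as a sharp stiffness rise at TCP z = 0.0781. That is 10 mm below first plunger contact, and the force is now 15.4 N. Holding steady and checking.

Run:
```python
from h import *
for i in range(5):
    manip.pause(.7);print(fz(10).round(2),np.round(manip.current_eef_pos(),5),round(manip.current_clock(),2))
f=viewer.grab_frame("wrist");cv2.imwrite("pics/p1.png",cv2.resize(f["color"][100:370,140:440],(667,600)))
f=viewer.grab_frame("side");cv2.imwrite("pics/p2.png",cv2.resize(f["color"][150:225,200:300],(800,600)))
```

```text
[-2.07  0.62 15.35] [ 0.59078 -0.14015  0.07804] 23.3
[-2.25  0.66 15.2 ] [ 0.59079 -0.14014  0.07804] 24.17
[-2.49  0.53 15.13] [ 0.59079 -0.14016  0.07804] 25.03
[-2.31  0.69 15.11] [ 0.59079 -0.14019  0.07803] 25.9
[-2.19  0.6  15.15] [ 0.59077 -0.14017  0.07802] 26.77
```

View pics/p1.png

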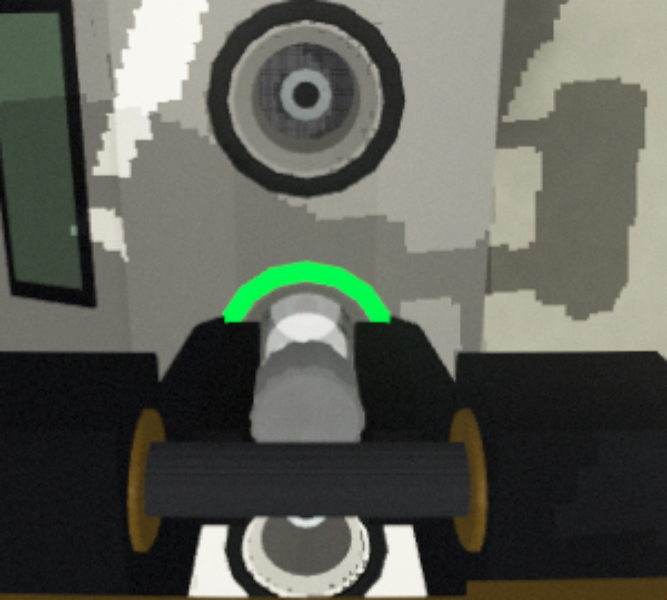

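View pics/p2.png

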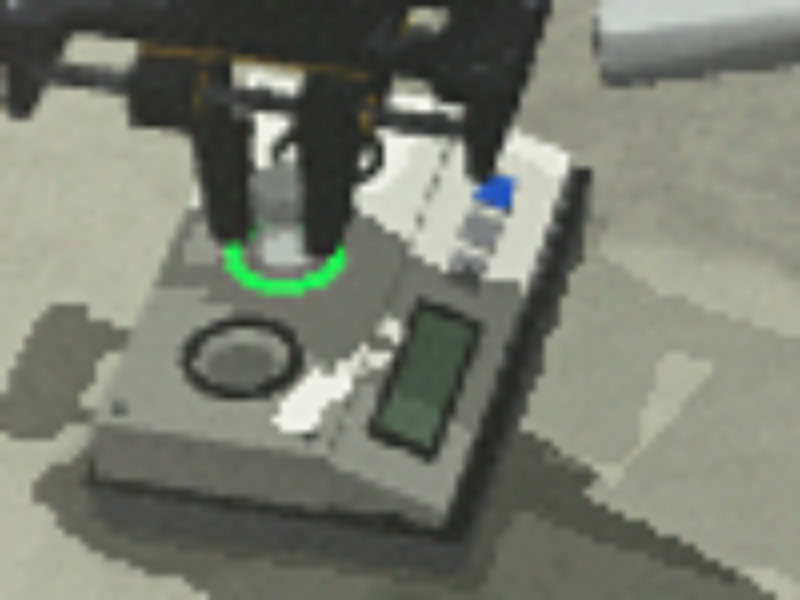

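The pictures show the cell upright in the green ring's centre, with the other two wells empty. The push has stayed steady at 15.1–15.4 N for over 4 s. Handing in.

Run:
```python
from h import *
workorder.finish_job();print(manip.current_clock(),np.round(manip.current_force(),2))
```

```text
the job is handed in; nothing more can be done
the job is handed in; nothing more can be done
```

I took the clear blank cell out of the rack by its cap and put it upright in the green-lit middle well of the larger reader. I pressed it onto the hard stop and handed the job in at about 27 s while still pressing.

**Last checks before hand-in:**
- **Push:** it held steady at 15.1–15.4 N for about 4.3 s, with a sideways force of about 2 N. Once on the stop, the tool moved less than 0.1 mm.
- **Hard stop:** the spring rose evenly from about 3.5 N to 7 N over roughly 10 mm, then the force climbed sharply. At the stop, the tool height puts the cell's underside at about 0.0254 m, against 0.026 m for the well floor. The cell did not slip noticeably in the grip.
- **Surroundings:** the pictures show the dark wells empty. The vials still stood in the rack just after the lift, and the blue cap was seen in place during insertion. I did not look again at the vials, bottle or cap before handing in.

**Small disagreement:** the two camera views put the cap top at 64–66 mm instead of the expected 68 mm, and this did not affect the grasp. No check failed.

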